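# Load the blast booth and lower its hood

### The arm

A 6-joint arm with a two-finger parallel gripper is mounted at the origin on the work surface. World frame = base frame: x ahead of the robot, y to its left, z up, the work surface at z = 0. Lengths are in m, angles in rad, forces in N, time in s.
With the tool pointing down it reaches from about 0.35 to 0.775 m from the base axis. Payload 7.3 kg.
Tool frame: the origin (TCP) lies on the front face of the gripper's body, between the roots of the fingers; the fingertips stand ahead of it and the grasp point (between the pads) lies 47 mm ahead of it (finger_overhang is the z of the fingertips in the tool frame, in m); z points along the fingers, y is the line along which they close (so a half turn about z gives the same grasp; the last joint's range is limited). The gripper opens to 92 mm and grips with 3 to 60 N. Pads are 19 mm wide; open, the fingers measure 130 mm over their backs; the gripper's body (75 mm by 190 mm) begins 47 mm behind the grasp point.
Start: joints at [-1.327, 0.342, 1.524, -0, 1.275, -0.146], TCP at [0.2, -0.486, 0.292] pointing down, gripper open.
Joint ranges: [-2.53, 2.53], [-0.77, 2.02], [0.04, 2.7], [-1, 4.14], [0.28, 2.66], [-3.11, 3.11]. Speed limits (rad/s): [2.57, 2.57, 3.14, 3.14, 3.14, 3.14].

### API

Orientations are given as [roll, pitch, yaw] about the fixed x, y, z axes, in that order (R = Rz(yaw) Ry(pitch) Rx(roll)).
In Python, from cell import * gives the robot as it stands. The module is installed in compiled form; this text tells all that it offers.
- The arm moves only by the tool arm_command, never from a script. Its argument "series" is a list of rows, each an object of numbers: "x", "y", "z": the shift along the tool's x, y, z in mm; "rx", "ry", "rz": the turn, a rotation vector about the tool's x, y, z in degrees. A call has 1 to 20 rows; each row is the pose to reach, as a shift and turn from the pose commanded when the call began, along the tool's axes at that moment; what a row does not reach only later rows make up. A row lasts 1/10 s, in which the tool goes at most 50 mm and 8.59 degrees, less where a joint would pass 70% of its speed; a pose out of reach is approached as far as the arm can. A call with a gripper value outside its range is refused whole. "hand" is the finger opening in mm, from 0 to 91.8, set as the call begins (left out, the last holds). The fingers move at their own pace and stop on an object; "squeeze" is the grip in N (left out, the last holds). Time passes only in rows, so rows that repeat a pose let the fingers close. It gives the time, the measured TCP pose, the force, the opening and the grip force at its end, in the units of the state.
- observe(): the state, without advancing time (a new reading comes with each control period).
- read_camera(name): name is "side" or "top" or "wrist"; returns a dict with "pixels" (400x640x3 uint8, blue, green, red), "K" (3x3 intrinsics, pixels), "rvec" (rotation vector, rad) and "tvec" (3), from world to camera coordinates, as OpenCV has them. Camera axes: x right, y down, z forward; pixel columns grow to the right and rows downward; lengths in m; the calibration is good to about 2 mm. A picture is of the moment at which its call begins. There is no depth.
- hand_in(): hands the job in; it is judged then, once.
Trained networks look in a picture, given as the dict that the camera call returned (one of the last four; its "shot" number tells which), for a name from the list of things; names that differ only in an ending like _2 or _b are one class to them, and where a whole thing is asked for, a point or a joint stands for the part that bears it (a point fixed in the world has none). Each returns a list of dicts, best first, with "confidence" (0 to 1); they miss things now and then, are a little off and sometimes report something else, mostly with a low value. They report only what shows in the picture. A call takes as long as a camera call. They do not tell look-alikes from the thing itself.
- boxes_of(picture, query): "point" ([x, y, z] in m, in world coordinates, good to about 4 mm: the middle of the surface that is visible of it).
- trace(picture, query): "pixels" (400x640 bool, what is visible of it).
- mark_of(picture, query): "point" ([x, y, z] in m, in world coordinates, good to about 4 mm: a listed point, or the origin of a listed thing).
The state is a dict: "time": time; "qpos": joint angles; "qvel": joint speeds; "joint_efforts": joint torques, N m; "tool_pos": TCP position; "tool_rot": TCP orientation; "contact_force": force on the tool from outside, world axes, zero at the start; "torque": the same for the moment, N m; "opening": finger opening in m; "grip_force": force on a finger pad.
Only numpy, scipy, OpenCV 4.12 (cv2) and the standard library are available. Lean on these libraries where they do the work, as an engineer would, in place of code of your own. Each camera call takes 0.05 s, during which the arm holds its last target. There are 200 camera calls.

### The job

Lift the bare-metal T-piece up and off its hook, stand it upright in the middle of the round black pad of the blue blast booth and let go of it. Then swing the booth's clear hood down by its red grip and lower it gently, without letting it drop or slam, until it is fully closed over the piece. Leave the red-painted T-piece hanging on its hook, and the grinding disc where it lies.

Things in the scene. Friction and masses are not known exactly. Their poses are not given: they have to be found in the camera images.
- tee: Bare silvery welded steel inverted T, about 0.4 kg, on one of the two hooks. Origin: centre of the base's underside; z up. Base 50 (x) x 80 (y) x 8 mm; on its middle a web 8 (x) x 56 (y) mm rises to z = 64 mm (grip it across the 56 mm, from above). A window in the web, 28 (y) x 30 mm, z = 24 to 54 mm, takes the hook along x; 10 mm of metal above it.
- tee_red: Red-painted T-piece of the same form and size, hanging on the other hook. Not to be moved.
- stand: Grey fixed hook stand. Origin: its middle, on the bench. Base 150 x 240 x 12 mm; posts and plate at x = 70 to 82 mm, up to z = 185. Hooks at y = -70 and +70 mm: 7 mm bars from x = +70 to -20 mm, axis at z = 170, tips turned up to z = 187. Pieces hang near x = 15 mm: raise 14 to 22 mm (at 23 the window's lower edge meets the bar), draw out along the stand's -x.
- pad (a point): Centre of the top of the round black pad (96 mm across, white rim) in the blue blast booth; axes of the booth; 74 mm above the bench. Booth base 190 (x) x 270 (y) x 70 mm high, from x = -83 to +107 mm of the pad; its front is -x. The closed hood leaves inside x = -56 to +68, y = -95 to +95 mm, 84 mm above the pad.
- hood_hinge (a point): Middle of the hood's hinge line, which runs along y, axes of the booth (fixed, do not turn with the hood). It lies 72 mm behind (+x) and 23 mm above the pad's centre.
- hood_grip (a point): Centre of the hood's red grip, a cylinder 18 mm in diameter, 24 mm long along y, on a 10 mm stem, 32 mm before the hood's front face; axes of the hood. Hood closed: 162 mm before (-x) and 25 mm above the hinge line. Pinch its two ends (24 mm apart along y): it turns between the fingers. It points upward when the hood is open.
- hood (a joint): Angle (rad) of the clear yellow-framed hood: 0 = fully closed on its stop, 1.6 to 1.8 at the start (open, tipped back; 1.9 is the end). 130 mm deep, 200 wide, 90 high; closed, its top is 90 mm above the pad; 0.4 kg. Its stiff hinge holds it open, but below about 0.7 rad it falls shut by its own weight unless held.
- disc: Reddish grinding disc lying flat, 115 mm across, 6 mm thick, 22 mm hole. A bystander.
Not all that is in view belongs to the job. What is shaped like the tee but green, orange or yellow is not meant.

How it is judged:
By the outcome, as a careful person would: the job done as asked, in the order asked, and still so for the second after the job is handed in, with the robot touching nothing.
It also fails if it takes over 70 s, if anything falls off the work surface, if the arm or the gripper's body presses on something with over 40 N, if the wrist force passes 120 N, or if a joint passes its speed limit or range.

## Working session

There is one attempt and no reset: what is moved stays moved. The work goes in short steps, Python scripts to look and compute and a tool call to move; the robot and the scene stay as the last step left them, time stands still between calls to the robot, and variables do not carry over. Pictures are saved under pics/ and viewed, at most 10 in all, crops included, and the job is handed in when it is done.

Besides the shell and the picture viewer there is one more tool, called after ">>>" as name(argument=value, ...), one argument or row to a line, values as JSON. arm_command: Moves the arm, as the interface text tells. Its arguments: {"type":"object","properties":{"series":{"type":"array"},"hand":{"type":"number"},"squeeze":{"type":"number"}},"required":["series"]}

```bash
mkdir -p pics; cat > h.py <<'E'
from cell import *
import numpy as np, cv2
def names(p,qs,f):
    for q in qs:
        try:
            for d in f(p,q)[:3]: print(q,f.__name__,np.round(d['point'],4),round(d['confidence'],2), {k:v for k,v in d.items() if k not in('point','confidence')})
        except Exception as e: print(q,e)
E
python3 - <<'E'
from h import *
s=observe();print(s['tool_pos'],s['tool_rot'],s['opening'],s['time'])
for c in('side','top'):
    p=read_camera(c);cv2.imwrite(f'pics/{c}0.png',p['pixels']);print(c)
    names(p,['tee','tee_red','stand','pad','hood_hinge','hood_grip','disc'],mark_of)
    names(p,['tee','tee_red'],boxes_of)
E
```

```text
[ 0.1994458  -0.48532143  0.29157966] [-3.14011844e+00 -1.88950875e-04  3.89803263e-01] 0.09220171452257356 0.0
side
tee call [0.5643 0.3475 0.1185] 0.91 {}
tee call [0.6745 0.533  0.0008] 0.75 {}
tee call [0.3706 0.1299 0.0026] 0.71 {}
tee_red call [0.5871 0.209  0.1209] 0.79 {}
stand call [5.602e-01 2.762e-01 4.000e-04] 0.76 {}
pad call [ 0.5313 -0.0891  0.0768] 0.63 {}
hood_hinge call [ 0.5972 -0.0762  0.0972] 0.61 {}
hood_grip call [ 0.6337 -0.0816  0.2597] 0.89 {}
disc call [ 0.7078  0.0866 -0.0014] 0.6 {}
tee call [0.3722 0.1408 0.0084] 0.79 {}
tee call [0.187  0.3182 0.008 ] 0.73 {}
tee call [0.4974 0.499  0.0142] 0.65 {}
tee_red call [0.5877 0.223  0.127 ] 0.69 {}
top
tee call [0.4969 0.4946 0.004 ] 0.95 {}
tee call [0.5651 0.3472 0.1184] 0.87 {}
tee call [0.3668 0.1319 0.0014] 0.85 {}
stand call [ 0.5638  0.2726 -0.0053] 0.78 {}
stand call [0.565  0.3454 0.12  ] 0.45 {}
pad call [ 0.5266 -0.086   0.0754] 0.75 {}
hood_hinge call [ 0.6086 -0.0832  0.0961] 0.85 {}
hood_grip call [ 0.6334 -0.0824  0.2623] 0.59 {}
disc call [ 0.7094  0.0845 -0.0038] 0.59 {}
tee call [0.1856 0.3084 0.0065] 0.97 {}
tee call [0.3653 0.1285 0.01  ] 0.71 {}
tee call [0.4902 0.4894 0.0102] 0.65 {}
tee_red call [0.5844 0.2036 0.1313] 0.68 {}
```

View pics/side0.png

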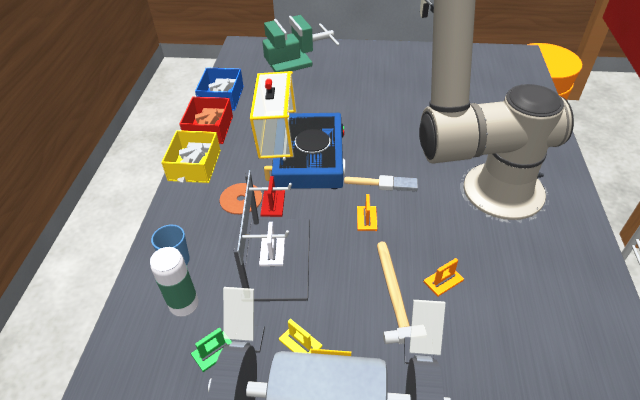

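View pics/top0.png

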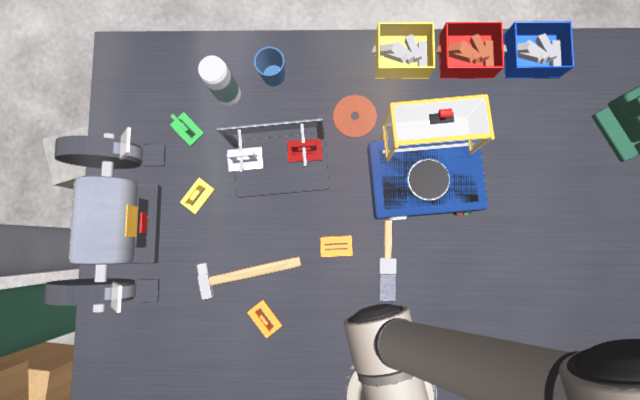

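The side view shows the silvery tee hanging on the near hook at about (270,245) and the red one at (272,200). The booth is at (305,150), with its hood open and the red grip at (268,85). In the top view the tee is at (245,158), the red tee at (305,150), the pad at (429,180) and the grip at (446,115).

Next I'll refine the yaws.

```bash
cat >> h.py <<'E'
from scipy.spatial.transform import Rotation as Ro
from scipy.optimize import least_squares
def proj(p,X): return cv2.projectPoints(np.asarray(X,float).reshape(-1,3),p['rvec'],p['tvec'],p['K'],None)[0].reshape(-1,2)
def place(o,yaw,L): 
    c,s=np.cos(yaw),np.sin(yaw); L=np.atleast_2d(L); return np.c_[o[0]+c*L[:,0]-s*L[:,1],o[1]+s*L[:,0]+c*L[:,1],L[:,2]]
E
python3 - <<'E'
from h import *
s=observe()
p=read_camera('wrist');R=Ro.from_rotvec(np.ravel(p['rvec'])).as_matrix();c=-R.T@np.ravel(p['tvec'])
T=Ro.from_euler('xyz',s['tool_rot']).as_matrix();print('cam in tool',T.T@(c-s['tool_pos']),(T.T@R.T)[:,2])
p=read_camera('top');im=p['pixels'].copy()
big=cv2.resize(im[85:225,210:500],None,fx=2.75,fy=2.75,interpolation=cv2.INTER_CUBIC)
def dr(pts,col):
    for u in (proj(p,pts)-[210,85]+.5)*2.75: cv2.circle(big,tuple(int(round(v)) for v in u),2,col,-1)
dr(place((.562,.2745),.157,[[-75,-120,12],[-75,120,12],[70,-120,185],[70,120,185],[-20,70,187],[-20,-70,187],[70,-70,173.5],[70,70,173.5]]*np.array(1e-3)),(0,255,0))
dr(place((.529,-.0875),.09,[[-83,-135,70],[-83,135,70],[107,135,70],[0,0,74],[48,0,74],[-48,0,74],[0,48,74],[0,-48,74]]*np.array(1e-3)),(0,255,255))
cv2.imwrite('pics/c1.png',big)
for n in('top','side'):
    p=read_camera(n)
    for q in('pad','tee','tee_red','hood_grip','stand'):
        for d in trace(p,q)[:2]:
            m=d['pixels'];y,x=np.nonzero(m);print(n,q,round(d['confidence'],2),len(x),x.mean().round(1),y.mean().round(1),x.min(),x.max(),y.min(),y.max())
E
```

```text
cam in tool [ 0.07616267  0.00019863 -0.09147136] [-2.87617456e-01 -8.46001626e-04  9.57744999e-01]
top pad 0.69 13102 430.6 158.0 368 493 95 220
top tee 0.82 561 336.9 246.0 322 352 236 255
top tee 0.7 588 197.2 195.5 181 213 179 211
top tee_red 0.57 673 305.1 149.7 287 322 139 161
top tee_red 0.55 5130 438.1 122.5 383 494 95 160
top hood_grip 0.7 4915 438.3 122.3 383 492 95 160
top stand 0.94 4718 276.8 161.3 217 327 116 197
side pad 0.94 7921 294.9 136.5 249 344 70 188
side pad 0.29 731 271.6 249.3 259 284 222 265
side tee 0.98 856 209.3 349.3 192 230 329 371
side tee 0.94 768 298.3 338.8 279 321 319 352
side tee_red 0.95 654 272.3 201.1 260 284 176 216
side hood_grip 0.76 3164 272.4 114.0 251 294 71 158
side stand 0.75 5270 272.9 253.7 234 309 172 301
```

View pics/c1.png

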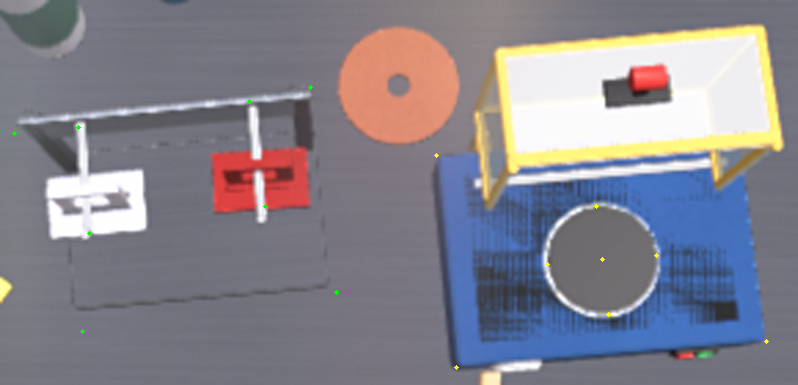

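The crop shows the booth overlay fitting well: corners at (456,367) and (766,341), ring centre at (602,260). The stand overlay is turned too far, since the plate's top runs from (20,121) to (310,94), so I'll fit the stand.

```bash
python3 - <<'E'
from h import *
p=read_camera('top')
px=np.array([[20,121],[310,94],[74,309],[328,286],[86,232],[262,218]])/2.75+[210,85]-.5
L=np.array([[76,120,185],[76,-120,185],[-75,120,12],[-75,-120,12],[-20,70,187],[-20,-70,187]])*1e-3
f=lambda v:(proj(p,place(v[:2],v[2],L))-px).ravel()
r=least_squares(f,[.562,.2745,.1]);print(r.x,np.round(f(r.x),1))
v=r.x;print('tee',place(v[:2],v[2],[.015,.07,.1195]))
# tee base corners top z=.1275 -> pixel rays
px=np.array([[48,180],[143,172],[147,229],[52,238]])/2.75+[210,85]-.5
L=np.array([[25,40,127.5],[25,-40,127.5],[-25,-40,127.5],[-25,40,127.5]])*1e-3
f=lambda v:(proj(p,place(v[:2],v[2],L))-px).ravel()
r=least_squares(f,[.565,.3475,.1]);print('tee fit',r.x,np.round(f(r.x),1))
E
```

```text
[0.56232652 0.27637288 0.09402154] [-1.6 -2.1  1.4 -2.3  0.2  5.1  0.7  5.2 -0.4 -1.9 -0.2 -2.6]
tee [[0.57068845 0.34747195 0.1195    ]]
tee fit [0.5656696  0.3467633  0.09364865] [ 0.2 -0.  -0.2 -0.2 -0.1  0.2  0.1  0. ]
```

```bash
cat >> h.py <<'E'
def rows(targets, base=None):
    """targets: (x,y,z,yaw,tilt) of the GRASP point; tilt>0 leans the body toward -x of yaw frame (booth front)."""
    s=observe(); p0=np.array(s['tool_pos']);R0=Ro.from_euler('xyz',s['tool_rot'])
    if base is not None: p0,R0=base
    for x,y,z,yaw,tilt in targets:
        R=Ro.from_euler('z',yaw)*Ro.from_euler('y',-tilt)*Ro.from_euler('x',np.pi)*Ro.from_euler('z',np.pi)
        t=np.array([x,y,z])-R.apply([0,0,.047])
        d=R0.inv().apply(t-p0)*1000; r=(R0.inv()*R).as_rotvec(degrees=True)
        print('{"x":%.1f,"y":%.1f,"z":%.1f,"rx":%.2f,"ry":%.2f,"rz":%.2f}'%(*d,*r))
E
python3 - <<'E'
from h import *
s=observe();print(s['tool_pos'],s['tool_rot'],s['qpos'])
rows([(.566,.347,.225,.094,0)])
E
```

```text
[ 0.19951425 -0.48562963  0.29224318] [3.14147788e+00 2.41545022e-05 3.89804202e-01] [-1.32701774e+00  3.41993252e-01  1.52410238e+00 -7.52295667e-06
  1.27537995e+00 -1.46023431e-01]
{"x":655.4,"y":-630.9,"z":20.2,"rx":-0.00,"ry":0.01,"rz":-163.05}
```

>>> arm_command(
  series=[
    {"x": 15, "y": -15, "z": -2, "rz": -4},
    {"x": 45, "y": -43, "z": -4, "rz": -11},
    {"x": 80, "y": -77, "z": -6, "rz": -19},
    {"x": 115, "y": -111, "z": -6, "rz": -27},
    {"x": 150, "y": -144, "z": -6, "rz": -35},
    {"x": 185, "y": -178, "z": -6, "rz": -43},
    {"x": 220, "y": -212, "z": -6, "rz": -51},
    {"x": 255, "y": -245, "z": -6, "rz": -59},
    {"x": 290, "y": -279, "z": -6, "rz": -67},
    {"x": 325, "y": -313, "z": -6, "rz": -75},
    {"x": 360, "y": -346, "z": -6, "rz": -83},
    {"x": 395, "y": -380, "z": -6, "rz": -91},
    {"x": 430, "y": -414, "z": -4, "rz": -99},
    {"x": 465, "y": -448, "z": 0, "rz": -107},
    {"x": 500, "y": -481, "z": 0, "rz": -115},
    {"x": 535, "y": -515, "z": 0, "rz": -123},
    {"x": 570, "y": -549, "z": 0, "rz": -131},
    {"x": 605, "y": -582, "z": 0, "rz": -139},
    {"x": 630, "y": -606, "z": 0, "rz": -147},
    {"x": 645, "y": -621, "z": 0, "rz": -154},
  ],
  hand=91,
)

```text
invalid input
```

```bash
python3 - <<'E'
from h import *
s=observe();print(s['tool_pos'],s['tool_rot'],s['qpos'],s['time'])
rows([(.566,.347,.225,.094,0)])
E
```

```text
[ 0.19951425 -0.48562963  0.29224318] [3.14147788e+00 2.41545022e-05 3.89804202e-01] [-1.32701774e+00  3.41993252e-01  1.52410238e+00 -7.52295667e-06
  1.27537995e+00 -1.46023431e-01] 1.75
{"x":655.4,"y":-630.9,"z":20.2,"rx":-0.00,"ry":0.01,"rz":-163.05}
```

>>> arm_command(
  series=[
    {"x": 15, "y": -15, "z": -2, "rx": 0, "ry": 0, "rz": -4},
    {"x": 45, "y": -43, "z": -4, "rx": 0, "ry": 0, "rz": -11},
    {"x": 80, "y": -77, "z": -6, "rx": 0, "ry": 0, "rz": -19},
    {"x": 115, "y": -111, "z": -6, "rx": 0, "ry": 0, "rz": -27},
    {"x": 150, "y": -144, "z": -6, "rx": 0, "ry": 0, "rz": -35},
    {"x": 185, "y": -178, "z": -6, "rx": 0, "ry": 0, "rz": -43},
    {"x": 220, "y": -212, "z": -6, "rx": 0, "ry": 0, "rz": -51},
    {"x": 255, "y": -245, "z": -6, "rx": 0, "ry": 0, "rz": -59},
    {"x": 290, "y": -279, "z": -6, "rx": 0, "ry": 0, "rz": -67},
    {"x": 325, "y": -313, "z": -6, "rx": 0, "ry": 0, "rz": -75},
    {"x": 360, "y": -346, "z": -6, "rx": 0, "ry": 0, "rz": -83},
    {"x": 395, "y": -380, "z": -6, "rx": 0, "ry": 0, "rz": -91},
    {"x": 430, "y": -414, "z": -4, "rx": 0, "ry": 0, "rz": -99},
    {"x": 465, "y": -448, "z": 0, "rx": 0, "ry": 0, "rz": -107},
    {"x": 500, "y": -481, "z": 0, "rx": 0, "ry": 0, "rz": -115},
    {"x": 535, "y": -515, "z": 0, "rx": 0, "ry": 0, "rz": -123},
    {"x": 570, "y": -549, "z": 0, "rx": 0, "ry": 0, "rz": -131},
    {"x": 605, "y": -582, "z": 0, "rx": 0, "ry": 0, "rz": -139},
    {"x": 630, "y": -606, "z": 0, "rx": 0, "ry": 0, "rz": -147},
    {"x": 645, "y": -621, "z": 0, "rx": 0, "ry": 0, "rz": -154},
  ],
  hand=91,
)

```text
time: 3.75
tool_pos: [0.5605, 0.3366, 0.2914]
tool_rot: [3.141, -0.0, 3.085]
contact_force: [-0.4, -1.1, -0.1]
opening: 0.0911
grip_force: 0.0
```

```bash
python3 - <<'E'
from h import *
s=observe();print(s['tool_pos'],s['tool_rot'],s['qpos'],s['time'])
rows([(.566,.347,.225,.094,0)])
E
```

```text
[0.5605075  0.33658166 0.29137662] [ 3.14143648e+00 -3.54760620e-04  3.08502923e+00] [ 4.23542680e-01  5.86971917e-01  1.12761584e+00  3.05513452e-04
  1.42724743e+00 -1.09073393e+00] 3.75
{"x":-4.9,"y":10.7,"z":19.4,"rx":0.01,"ry":-0.02,"rz":-8.63}
```

>>> arm_command(
  series=[
    {"x": -3, "y": 7, "z": 8, "rx": 0, "ry": 0, "rz": -5},
    {"x": -5, "y": 10.5, "z": 19, "rx": 0, "ry": 0, "rz": -8.6},
    {"x": -5, "y": 10.5, "z": 19, "rx": 0, "ry": 0, "rz": -8.6},
    {"x": -5, "y": 10.5, "z": 19, "rx": 0, "ry": 0, "rz": -8.6},
  ],
)

```text
time: 4.15
tool_pos: [0.5658, 0.3439, 0.2731]
tool_rot: [-3.141, -0.001, -3.057]
contact_force: [-0.8, -0.4, 0.1]
opening: 0.0908
grip_force: 0.0
```

```bash
python3 - <<'E'
from h import *
s=observe();print(s['tool_pos'],s['tool_rot'])
p=read_camera('wrist');im=p['pixels'].copy()
names(p,['tee','tee_red'],mark_of)
e=place((.566,.347),.094,np.array([[4,28,183.5],[4,-28,183.5],[-4,-28,183.5],[-4,28,183.5],[25,40,127.5],[25,-40,127.5],[-25,-40,127.5],[-25,40,127.5]])*1e-3)
for u in proj(p,e): cv2.circle(im,tuple(int(round(v)) for v in u),3,(255,0,255),-1)
cv2.imwrite('pics/w1.png',im)
rows([(.566,.347,.168,.094,0)])
E
```

```text
[0.56575273 0.34389497 0.27307155] [-3.14118796e+00 -6.00795680e-04 -3.05723196e+00]
tee call [0.5663 0.3505 0.1205] 0.91 {}
tee call [ 0.6763  0.5284 -0.0008] 0.91 {}
tee call [ 0.4924  0.498  -0.0023] 0.66 {}
tee_red call [0.5883 0.2104 0.1167] 0.69 {}
{"x":-0.2,"y":3.2,"z":59.1,"rx":0.02,"ry":0.07,"rz":-0.53}
```

View pics/w1.png

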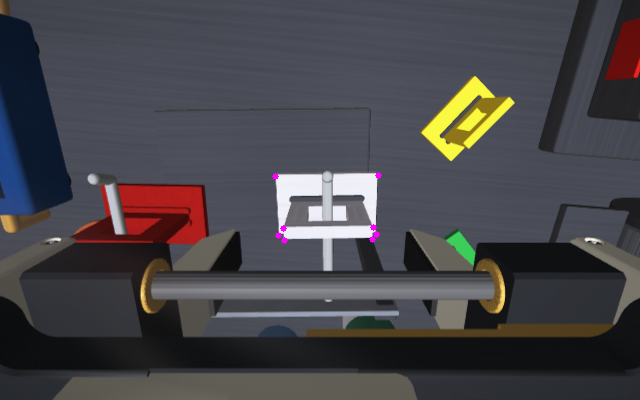

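The wrist view shows the silvery tee under the gripper, with its base corners at (276,176) and (378,176) matching my prediction. Its web is centred at about (328,215) between the fingers, so I'll descend and close.

>>> arm_command(
  series=[
    {"x": 0, "y": 2, "z": 10, "rx": 0, "ry": 0, "rz": -0.5},
    {"x": 0, "y": 2, "z": 25, "rx": 0, "ry": 0, "rz": -0.5},
    {"x": 0, "y": 2, "z": 40, "rx": 0, "ry": 0, "rz": -0.5},
    {"x": 0, "y": 2, "z": 52, "rx": 0, "ry": 0, "rz": -0.5},
    {"x": 0, "y": 2, "z": 58, "rx": 0, "ry": 0, "rz": -0.5},
    {"x": 0, "y": 2, "z": 58, "rx": 0, "ry": 0, "rz": -0.5},
    {"x": 0, "y": 2, "z": 58, "rx": 0, "ry": 0, "rz": -0.5},
  ],
)

```text
time: 5.0
tool_pos: [0.5659, 0.3462, 0.2157]
tool_rot: [3.141, 0.001, -3.047]
contact_force: [0.5, -0.6, 0.1]
opening: 0.0906
grip_force: 0.0
```

>>> arm_command(
  series=[
    {"x": 0, "y": 0, "z": 0, "rx": 0, "ry": 0, "rz": 0},
    {"x": 0, "y": 0, "z": 0, "rx": 0, "ry": 0, "rz": 0},
    {"x": 0, "y": 0, "z": 0, "rx": 0, "ry": 0, "rz": 0},
    {"x": 0, "y": 0, "z": 0, "rx": 0, "ry": 0, "rz": 0},
    {"x": 0, "y": 0, "z": 0, "rx": 0, "ry": 0, "rz": 0},
    {"x": 0, "y": 0, "z": 0, "rx": 0, "ry": 0, "rz": 0},
  ],
  hand=40,
  squeeze=30,
)

```text
time: 5.6
tool_pos: [0.5657, 0.346, 0.2153]
tool_rot: [-3.142, 0.0, -3.047]
contact_force: [-0.1, 0.6, 0.4]
opening: 0.056
grip_force: 30.0
```

Gripped at 56 mm. Now I'll raise it 18 mm.

>>> arm_command(
  series=[
    {"x": 0, "y": 0, "z": -4, "rx": 0, "ry": 0, "rz": 0},
    {"x": 0, "y": 0, "z": -9, "rx": 0, "ry": 0, "rz": 0},
    {"x": 0, "y": 0, "z": -14, "rx": 0, "ry": 0, "rz": 0},
    {"x": 0, "y": 0, "z": -18, "rx": 0, "ry": 0, "rz": 0},
    {"x": 0, "y": 0, "z": -18, "rx": 0, "ry": 0, "rz": 0},
    {"x": 0, "y": 0, "z": -18, "rx": 0, "ry": 0, "rz": 0},
  ],
)

```text
time: 6.2
tool_pos: [0.5656, 0.346, 0.2332]
tool_rot: [-3.142, 0.0, -3.047]
contact_force: [0.1, -0.6, -4.5]
opening: 0.0559
grip_force: 30.0
```

```bash
python3 - <<'E'
from h import *
s=observe();print(s['tool_pos'],s['contact_force'])
p=read_camera('side');cv2.imwrite('pics/s2.png',cv2.resize(p['pixels'][160:300,200:380],None,fx=4,fy=4,interpolation=cv2.INTER_CUBIC))
E
```

```text
[0.56563257 0.34601129 0.23323491] [ 0.14097909 -0.55134018 -4.4723973 ]
```

View pics/s2.png

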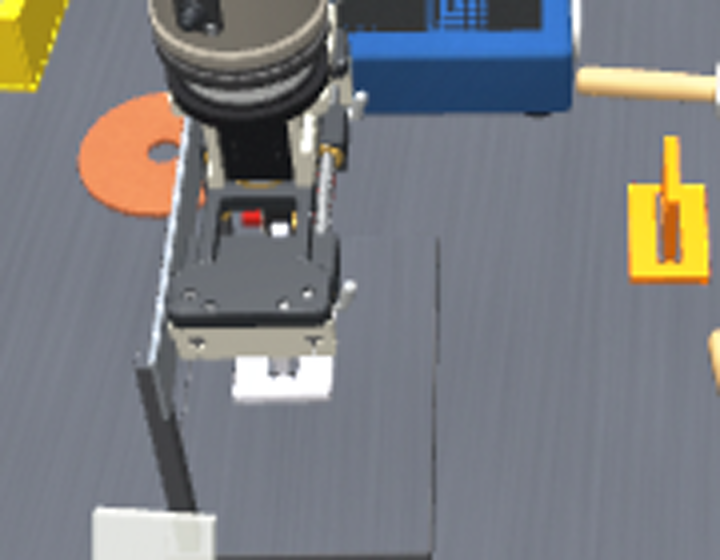

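The tee (base at crop (280,378)) is held, and 4.5 N is its full weight, so it hangs free of the hook. I'll draw it out along the stand's -x, which is tool +x.

>>> arm_command(
  series=[
    {"x": 4, "y": 0, "z": 0, "rx": 0, "ry": 0, "rz": 0},
    {"x": 12, "y": 0, "z": 0, "rx": 0, "ry": 0, "rz": 0},
    {"x": 20, "y": 0, "z": 0, "rx": 0, "ry": 0, "rz": 0},
    {"x": 28, "y": 0, "z": 0, "rx": 0, "ry": 0, "rz": 0},
  ],
)

```text
time: 6.65
tool_pos: [0.5368, 0.3434, 0.2332]
tool_rot: [-3.141, -0.0, -3.047]
contact_force: [-0.6, -0.1, -4.6]
opening: 0.0558
grip_force: 30.0
```

>>> arm_command(
  series=[
    {"x": 6, "y": 0, "z": 0, "rx": 0, "ry": 0, "rz": 0},
    {"x": 12, "y": 0, "z": 0, "rx": 0, "ry": 0, "rz": 0},
    {"x": 18, "y": 0, "z": 0, "rx": 0, "ry": 0, "rz": 0},
    {"x": 26, "y": 0, "z": 0, "rx": 0, "ry": 0, "rz": 0},
    {"x": 38, "y": 0, "z": 0, "rx": 0, "ry": 0, "rz": 0},
    {"x": 52, "y": 0, "z": 0, "rx": 0, "ry": 0, "rz": 0},
    {"x": 60, "y": 0, "z": 0, "rx": 0, "ry": 0, "rz": 0},
    {"x": 60, "y": 0, "z": 0, "rx": 0, "ry": 0, "rz": 0},
  ],
)

```text
time: 7.45
tool_pos: [0.4771, 0.3377, 0.2334]
tool_rot: [-3.141, -0.0, -3.046]
contact_force: [-0.6, 0.2, -3.6]
opening: 0.0554
grip_force: 30.0
```

```bash
python3 - <<'E'
from h import *
s=observe();print(s['tool_pos'],s['tool_rot'],s['contact_force'],s['opening'],s['qpos'])
p=read_camera('wrist');cv2.imwrite('pics/w2.png',p['pixels'])
names(p,['tee'],mark_of)
zg=.074+.1995+.0153-.119-.0 # placeholder
# grasp point above tee base: TCP .2153-.047-.1195
h=.2153-.047-.1195;print('h',h)
rows([(.478,.339,.074+h+.09,.094,0),(.50,-.0875,.074+h+.09,.09,0),(.529,-.0875,.074+h+.04,.09,0),(.529,-.0875,.074+h+.002,.09,0)])
E
```

```text
[0.47707355 0.33774848 0.23339607] [-3.14147338e+00 -3.15036604e-04 -3.04608387e+00] [-0.61815701  0.18138612 -3.55192834] 0.05539499112840236 [ 4.84964797e-01  5.00179238e-01  1.44206914e+00  9.95211931e-06
  1.19968100e+00 -1.18134394e+00]
tee call [0.4806 0.3393 0.1418] 0.98 {}
tee call [0.3672 0.1302 0.0006] 0.63 {}
h 0.04880000000000001
{"x":0.2,"y":1.2,"z":-26.3,"rx":0.01,"ry":0.06,"rz":0.06}
{"x":18.8,"y":-425.5,"z":-26.4,"rx":0.01,"ry":0.06,"rz":0.29}
{"x":-10.0,"y":-428.2,"z":23.6,"rx":0.01,"ry":0.06,"rz":0.29}
{"x":-10.0,"y":-428.2,"z":61.6,"rx":0.01,"ry":0.06,"rz":0.29}
```

View pics/w2.png

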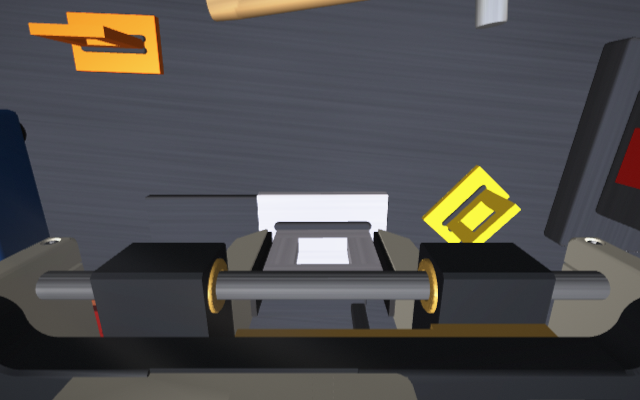

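The tee is off the hook and sits square in the fingers, with its base at (258–387,195–240). I'll carry it to the booth.

>>> arm_command(
  series=[
    {"x": 0, "y": 0, "z": -12, "rx": 0, "ry": 0, "rz": 0},
    {"x": 0, "y": -6, "z": -26, "rx": 0, "ry": 0, "rz": 0},
    {"x": 0, "y": -20, "z": -26, "rx": 0, "ry": 0, "rz": 0},
    {"x": 2, "y": -42, "z": -26, "rx": 0, "ry": 0, "rz": 0},
    {"x": 4, "y": -70, "z": -26, "rx": 0, "ry": 0, "rz": 0},
    {"x": 6, "y": -100, "z": -26, "rx": 0, "ry": 0, "rz": 0},
    {"x": 8, "y": -130, "z": -26, "rx": 0, "ry": 0, "rz": 0},
    {"x": 9, "y": -160, "z": -26, "rx": 0, "ry": 0, "rz": 0},
    {"x": 10, "y": -190, "z": -26, "rx": 0, "ry": 0, "rz": 0.3},
    {"x": 11, "y": -220, "z": -26, "rx": 0, "ry": 0, "rz": 0.3},
    {"x": 12, "y": -250, "z": -26, "rx": 0, "ry": 0, "rz": 0.3},
    {"x": 13, "y": -280, "z": -26, "rx": 0, "ry": 0, "rz": 0.3},
    {"x": 14, "y": -310, "z": -26, "rx": 0, "ry": 0, "rz": 0.3},
    {"x": 15, "y": -338, "z": -26, "rx": 0, "ry": 0, "rz": 0.3},
    {"x": 15, "y": -364, "z": -26, "rx": 0, "ry": 0, "rz": 0.3},
    {"x": 15, "y": -386, "z": -26, "rx": 0, "ry": 0, "rz": 0.3},
    {"x": 12, "y": -404, "z": -24, "rx": 0, "ry": 0, "rz": 0.3},
    {"x": 7, "y": -417, "z": -20, "rx": 0, "ry": 0, "rz": 0.3},
    {"x": 0, "y": -424, "z": -12, "rx": 0, "ry": 0, "rz": 0.3},
    {"x": -5, "y": -427, "z": 0, "rx": 0, "ry": 0, "rz": 0.3},
  ],
)

```text
time: 9.55
tool_pos: [0.5243, -0.0877, 0.2329]
tool_rot: [-3.141, 0.002, -3.053]
contact_force: [0.3, -0.1, -5.1]
opening: 0.0556
grip_force: 30.0
```

```bash
python3 - <<'E'
from h import *
s=observe();print(s['tool_pos'],s['tool_rot'],s['contact_force'],s['opening'])
h=.0488
for n in('top','wrist'):
    p=read_camera(n);names(p,['pad','hood_hinge','hood_grip'],mark_of)
rows([(.529,-.0875,.074+h+.02,.09,0),(.529,-.0875,.074+h,.09,0)])
E
```

```text
[ 0.52428063 -0.08765517  0.23293258] [-3.14096146e+00  1.56088965e-03 -3.05285166e+00] [ 0.27846167 -0.11283103 -5.05960911] 0.05555944348208025
pad call [ 0.5284 -0.086   0.0758] 0.66 {}
pad call [ 0.6042 -0.0832  0.0966] 0.29 {}
hood_hinge call [ 0.6052 -0.0836  0.0985] 0.92 {}
hood_grip call [ 0.6328 -0.082   0.2591] 0.84 {}
pad call [ 0.5266 -0.0885  0.0784] 0.58 {}
hood_hinge call [ 0.5977 -0.0868  0.0912] 0.79 {}
{"x":-5.4,"y":-1.6,"z":43.8,"rx":-0.02,"ry":0.03,"rz":0.02}
{"x":-5.4,"y":-1.6,"z":63.8,"rx":-0.02,"ry":0.03,"rz":0.02}
```

>>> arm_command(
  series=[
    {"x": -4, "y": 0, "z": 12, "rx": 0, "ry": 0, "rz": 0},
    {"x": -4, "y": 0, "z": 28, "rx": 0, "ry": 0, "rz": 0},
    {"x": -4, "y": 0, "z": 42, "rx": 0, "ry": 0, "rz": 0},
    {"x": -4, "y": 0, "z": 52, "rx": 0, "ry": 0, "rz": 0},
    {"x": -4, "y": 0, "z": 58, "rx": 0, "ry": 0, "rz": 0},
    {"x": -4, "y": 0, "z": 60, "rx": 0, "ry": 0, "rz": 0},
    {"x": -4, "y": 0, "z": 60, "rx": 0, "ry": 0, "rz": 0},
  ],
)

```text
time: 10.65
tool_pos: [0.5276, -0.0866, 0.1732]
tool_rot: [-3.141, 0.0, -3.052]
contact_force: [0.1, 0.6, -3.3]
opening: 0.0556
grip_force: 30.0
```

>>> arm_command(
  series=[
    {"x": 0, "y": 0, "z": 1, "rx": 0, "ry": 0, "rz": 0},
    {"x": 0, "y": 0, "z": 2, "rx": 0, "ry": 0, "rz": 0},
    {"x": 0, "y": 0, "z": 2.5, "rx": 0, "ry": 0, "rz": 0},
  ],
)

```text
time: 10.95
tool_pos: [0.5276, -0.0866, 0.171]
tool_rot: [-3.141, 0.001, -3.052]
contact_force: [-0.1, -0.3, -4.6]
opening: 0.0559
grip_force: 30.0
```

>>> arm_command(
  series=[
    {"x": 0, "y": 0, "z": 0.7, "rx": 0, "ry": 0, "rz": 0},
    {"x": 0, "y": 0, "z": 1.2, "rx": 0, "ry": 0, "rz": 0},
    {"x": 0, "y": 0, "z": 1.6, "rx": 0, "ry": 0, "rz": 0},
    {"x": 0, "y": 0, "z": 1.6, "rx": 0, "ry": 0, "rz": 0},
  ],
)

```text
time: 11.35
tool_pos: [0.5275, -0.0866, 0.17]
tool_rot: [-3.141, 0.001, -3.052]
contact_force: [-3.8, -0.4, 5.9]
opening: 0.0557
grip_force: 30.0
```

Contact. I'll release it and rise straight up.

>>> arm_command(
  series=[
    {"x": 0, "y": 0, "z": -0.6, "rx": 0, "ry": 0, "rz": 0},
    {"x": 0, "y": 0, "z": -0.6, "rx": 0, "ry": 0, "rz": 0},
    {"x": 0, "y": 0, "z": -0.6, "rx": 0, "ry": 0, "rz": 0},
    {"x": 0, "y": 0, "z": -0.6, "rx": 0, "ry": 0, "rz": 0},
    {"x": 0, "y": 0, "z": -0.6, "rx": 0, "ry": 0, "rz": 0},
  ],
  hand=80,
)

```text
time: 11.85
tool_pos: [0.5275, -0.0866, 0.1696]
tool_rot: [-3.142, 0.0, -3.052]
contact_force: [0.9, 0.0, -0.2]
opening: 0.0798
grip_force: 0.0
```

>>> arm_command(
  series=[
    {"x": 0, "y": 0, "z": -10, "rx": 0, "ry": 0, "rz": 0},
    {"x": 0, "y": 0, "z": -30, "rx": 0, "ry": 0, "rz": 0},
    {"x": 5, "y": 0, "z": -60, "rx": 0, "ry": 0, "rz": 0},
    {"x": 15, "y": 0, "z": -95, "rx": 0, "ry": 0, "rz": 0},
    {"x": 20, "y": 0, "z": -130, "rx": 0, "ry": 0, "rz": 0},
    {"x": 20, "y": 0, "z": -160, "rx": 0, "ry": 0, "rz": 0},
    {"x": 20, "y": 0, "z": -172, "rx": 0, "ry": 0, "rz": 0},
    {"x": 20, "y": 0, "z": -172, "rx": 0, "ry": 0, "rz": 0},
  ],
)

```text
time: 12.65
tool_pos: [0.508, -0.0885, 0.3445]
tool_rot: [-3.139, 0.005, -3.052]
contact_force: [-1.1, -0.1, -0.5]
opening: 0.0803
grip_force: 0.0
```

```bash
python3 - <<'E'
from h import *
s=observe();print(s['tool_pos'],s['tool_rot'],s['contact_force'],s['opening'])
p=read_camera('wrist');cv2.imwrite('pics/w3.png',p['pixels'])
names(p,['tee','pad','hood_grip','hood_hinge'],mark_of)
q=read_camera('side');names(q,['tee','hood_grip','hood_hinge'],mark_of)
E
```

```text
[ 0.50802424 -0.08847151  0.3445457 ] [-3.13936241  0.004942   -3.05195131] [-1.09634748 -0.09332856 -0.52213164] 0.08026206579561485
tee call [ 0.37    0.1329 -0.0034] 0.94 {}
tee call [ 0.5268 -0.0835  0.0747] 0.61 {}
hood_hinge call [ 0.5982 -0.0843  0.0948] 0.94 {}
tee call [ 0.5278 -0.0864  0.0756] 0.91 {}
tee call [0.4942 0.4948 0.004 ] 0.82 {}
tee call [0.6741 0.5345 0.0008] 0.74 {}
hood_grip call [ 0.6359 -0.0799  0.26  ] 0.8 {}
hood_hinge call [ 0.6004 -0.079   0.0989] 0.78 {}
```

View pics/w3.png

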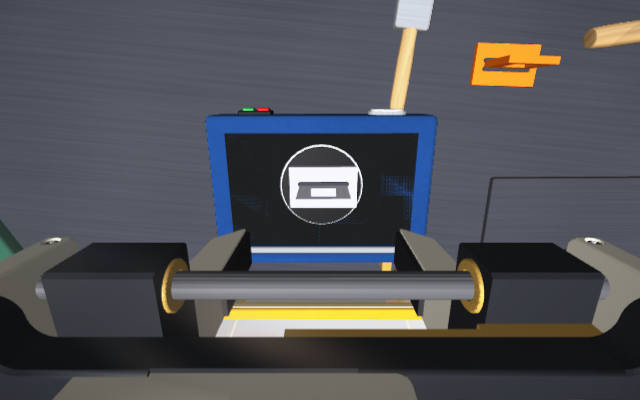

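The wrist view shows the tee standing upright in the pad's ring: tee centre at about (323,187), ring centre at (321,185). Now I'll locate the grip precisely.

```bash
python3 - <<'E'
from h import *
obs=[]
for n,box in(('top',(425,100,465,130)),('side',(255,72,285,102))):
    p=read_camera(n);im=cv2.imread(f'pics/{n}0.png')
    x0,y0,x1,y1=box;c=im[y0:y1,x0:x1].astype(int)
    m=(c[...,2]>120)&(c[...,1]<60)&(c[...,0]<60);y,x=np.nonzero(m)
    u=np.array([x.mean()+x0,y.mean()+y0]);print(n,len(x),u,x.min()+x0,x.max()+x0,y.min()+y0,y.max()+y0);obs.append((p,u))
f=lambda X:np.r_[proj(obs[0][0],X)[0]-obs[0][1],proj(obs[1][0],X)[0]-obs[1][1]]
X=least_squares(f,[.634,-.08,.26]).x;print('grip',X,f(X))
yaw=.09;pad=np.array([.528,-.087]);hg=np.r_[place(pad,yaw,[.072,0,.097])[0]]
d=X-hg;c,s=np.cos(yaw),np.sin(yaw);a,b=c*d[0]+s*d[1],-s*d[0]+c*d[1]
print('hinge',hg,'local',a,b,d[2],'r',np.hypot(a,d[2]),'theta',np.arctan2(.025,-.162)-np.arctan2(d[2],a))
E
```

```text
top 22 [443.40909091 115.86363636] 439 450 112 117
side 46 [268.34782609  83.89130435] 266 271 80 88
grip [ 0.62928813 -0.07534563  0.25906886] [-0.03134181 -0.99262022  1.23441018  0.29425354]
hinge [ 0.5997086  -0.08052874  0.097     ] local 0.029925664647011484 0.0025035726241888433 0.16206886487472075 r 0.16480856278223496 theta 1.600274408100483
```

```bash
python3 - <<'E'
from h import *
rows([(.6306,-.0777,.31,.09,0),(.6306,-.0777,.260,.09,0)])
E
```

```text
{"x":-123.5,"y":-0.4,"z":-15.7,"rx":0.01,"ry":-0.03,"rz":-0.02}
{"x":-123.6,"y":-0.5,"z":34.3,"rx":0.01,"ry":-0.03,"rz":-0.02}
```

>>> arm_command(
  series=[
    {"x": -10, "y": 0, "z": -8, "rx": 0, "ry": 0, "rz": 0},
    {"x": -35, "y": 0, "z": -15, "rx": 0, "ry": 0, "rz": 0},
    {"x": -65, "y": -0.5, "z": -15, "rx": 0, "ry": 0, "rz": 0},
    {"x": -95, "y": -0.5, "z": -15, "rx": 0, "ry": 0, "rz": 0},
    {"x": -115, "y": -0.5, "z": -15, "rx": 0, "ry": 0, "rz": 0},
    {"x": -123.5, "y": -0.5, "z": -15, "rx": 0, "ry": 0, "rz": 0},
    {"x": -123.5, "y": -0.5, "z": -15, "rx": 0, "ry": 0, "rz": 0},
    {"x": -123.5, "y": -0.5, "z": -15, "rx": 0, "ry": 0, "rz": 0},
  ],
  hand=70,
)

```text
time: 14.0
tool_pos: [0.6299, -0.0778, 0.3566]
tool_rot: [-3.142, -0.001, -3.052]
contact_force: [-0.2, -0.1, 0.3]
opening: 0.0699
grip_force: 0.0
```

```bash
python3 - <<'E'
from h import *
p=read_camera('wrist');im=p['pixels'];
print(observe()['tool_pos'])
names(p,['hood_grip'],mark_of)
for X in place((.6306,-.0777),.09,[[0,.012,.26],[0,-.012,.26],[0,0,.269]]): cv2.circle(im,tuple(int(round(v)) for v in proj(p,X)[0]),2,(255,0,255),-1)
cv2.imwrite('pics/w4.png',im)
E
```

```text
[ 0.62982291 -0.0778661   0.35692378]
hood_grip call [ 0.6333 -0.0764  0.2608] 0.71 {}
```

View pics/w4.png

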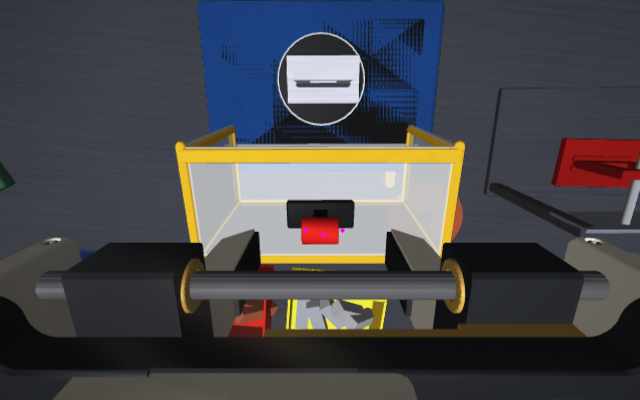

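The wrist view shows the red grip at (302–339,219–244), on the fingers' midline and about 2 mm toward -y from my prediction. I'll descend and pinch it.

>>> arm_command(
  series=[
    {"x": 0, "y": -2, "z": 10, "rx": 0, "ry": 0, "rz": 0},
    {"x": -0.5, "y": -2, "z": 25, "rx": 0, "ry": 0, "rz": 0},
    {"x": -0.5, "y": -2, "z": 38, "rx": 0, "ry": 0, "rz": 0},
    {"x": -0.5, "y": -2, "z": 47, "rx": 0, "ry": 0, "rz": 0},
    {"x": -0.5, "y": -2, "z": 50, "rx": 0, "ry": 0, "rz": 0},
    {"x": -0.5, "y": -2, "z": 50, "rx": 0, "ry": 0, "rz": 0},
  ],
)

```text
time: 14.7
tool_pos: [0.631, -0.0798, 0.3064]
tool_rot: [3.142, -0.001, -3.052]
contact_force: [0.4, -0.3, -0.1]
opening: 0.0699
grip_force: 0.0
```

>>> arm_command(
  series=[
    {"x": 0, "y": 0, "z": 0, "rx": 0, "ry": 0, "rz": 0},
    {"x": 0, "y": 0, "z": 0, "rx": 0, "ry": 0, "rz": 0},
    {"x": 0, "y": 0, "z": 0, "rx": 0, "ry": 0, "rz": 0},
    {"x": 0, "y": 0, "z": 0, "rx": 0, "ry": 0, "rz": 0},
    {"x": 0, "y": 0, "z": 0, "rx": 0, "ry": 0, "rz": 0},
    {"x": 0, "y": 0, "z": 0, "rx": 0, "ry": 0, "rz": 0},
    {"x": 0, "y": 0, "z": 0, "rx": 0, "ry": 0, "rz": 0},
  ],
  hand=10,
  squeeze=20,
)

```text
time: 15.4
tool_pos: [0.6313, -0.0795, 0.3067]
tool_rot: [3.141, 0.0, -3.052]
contact_force: [0.2, 1.0, 0.6]
opening: 0.0238
grip_force: 20.0
```

```bash
cat >> h.py <<'E'
HG=np.array([.5997,-.0805-.002,.097]);YAW=.09
def arc(ths,tilt,t0,base=None):
    out=[]
    for t in ths:
        a=-.162*np.cos(t)+.025*np.sin(t); z=.162*np.sin(t)+.025*np.cos(t)
        X=place(HG[:2],YAW,[a,0,HG[2]+z])[0]; out.append((*X,YAW,tilt(t)))
    rows(out,base)
E
python3 - <<'E'
from h import *
s=observe();print(s['tool_pos'],s['tool_rot'],s['contact_force'],s['opening'])
arc([1.6,1.55,1.5,1.4,1.3,1.2,1.1,1.0,.9],lambda t:0,0)
E
```

```text
[ 0.63126359 -0.07947924  0.30674076] [ 3.14125470e+00  7.96887267e-05 -3.05185114e+00] [0.20059611 1.04901126 0.62428447] 0.023799907179546383
{"x":2.0,"y":-0.2,"z":1.5,"rx":0.02,"ry":0.00,"rz":-0.01}
{"x":10.1,"y":-0.2,"z":0.3,"rx":0.02,"ry":0.00,"rz":-0.01}
{"x":18.2,"y":-0.2,"z":-0.6,"rx":0.02,"ry":0.00,"rz":-0.01}
{"x":34.6,"y":-0.2,"z":-1.2,"rx":0.02,"ry":0.00,"rz":-0.01}
{"x":51.0,"y":-0.2,"z":-0.0,"rx":0.02,"ry":0.00,"rz":-0.01}
{"x":67.1,"y":-0.2,"z":2.7,"rx":0.02,"ry":0.00,"rz":-0.01}
{"x":82.9,"y":-0.2,"z":7.0,"rx":0.02,"ry":0.00,"rz":-0.01}
{"x":98.2,"y":-0.2,"z":12.9,"rx":0.02,"ry":0.00,"rz":-0.01}
{"x":112.8,"y":-0.2,"z":20.3,"rx":0.02,"ry":0.00,"rz":-0.01}
```

>>> arm_command(
  series=[
    {"x": 3, "y": 0, "z": -0.5, "rx": 0, "ry": 0, "rz": 0},
    {"x": 9, "y": 0, "z": -1.2, "rx": 0, "ry": 0, "rz": 0},
    {"x": 16.5, "y": 0, "z": -1.8, "rx": 0, "ry": 0, "rz": 0},
    {"x": 24.5, "y": 0, "z": -2.2, "rx": 0, "ry": 0, "rz": 0},
    {"x": 33, "y": 0, "z": -2.2, "rx": 0, "ry": 0, "rz": 0},
  ],
)

```text
time: 15.9
tool_pos: [0.5978, -0.0825, 0.3098]
tool_rot: [-3.141, 0.002, -3.052]
contact_force: [2.1, 2.6, 4.7]
opening: 0.0238
grip_force: 20.0
```

>>> arm_command(
  series=[
    {"x": 8, "y": 0, "z": 0.5, "rx": 0, "ry": 0, "rz": 0},
    {"x": 16, "y": 0, "z": 1.2, "rx": 0, "ry": 0, "rz": 0},
    {"x": 24.5, "y": 0, "z": 2.4, "rx": 0, "ry": 0, "rz": 0},
    {"x": 32.5, "y": 0, "z": 4, "rx": 0, "ry": 0, "rz": 0},
    {"x": 40.5, "y": 0, "z": 6, "rx": 0, "ry": 0, "rz": 0},
    {"x": 48.5, "y": 0, "z": 8.2, "rx": 0, "ry": 0, "rz": 0},
  ],
)

```text
time: 16.5
tool_pos: [0.5489, -0.087, 0.3016]
tool_rot: [-3.141, 0.0, -3.052]
contact_force: [-0.5, 3.2, 5.0]
opening: 0.0239
grip_force: 20.0
```

```bash
python3 - <<'E'
from h import *
s=observe();print(s['tool_pos'],s['tool_rot'],s['contact_force'],s['opening'],s['qpos'])
arc([1.15,1.1,1.0,.9,.8,.7,.6,.5,.4,.3,.2,.1,0],lambda t:.35*np.clip(1-t/.9,0,1),0)
E
```

```text
[ 0.54887595 -0.08699094  0.30155287] [-3.14126359e+00  2.98970397e-04 -3.05207502e+00] [-0.4563286   3.24532115  5.04483299] 0.0238827585320598 [-2.95007791e-01  3.91532496e-01  1.42279045e+00 -1.98766021e-04
  1.32686914e+00 -1.95527373e+00]
{"x":-7.7,"y":-0.1,"z":-0.5,"rx":-0.02,"ry":0.02,"rz":-0.03}
{"x":0.2,"y":-0.1,"z":1.8,"rx":-0.02,"ry":0.02,"rz":-0.03}
{"x":15.5,"y":-0.1,"z":7.7,"rx":-0.02,"ry":0.02,"rz":-0.03}
{"x":30.1,"y":-0.1,"z":15.1,"rx":-0.02,"ry":0.02,"rz":-0.03}
{"x":45.7,"y":-0.1,"z":23.9,"rx":-0.02,"ry":-2.21,"rz":-0.03}
{"x":60.4,"y":-0.1,"z":34.2,"rx":-0.02,"ry":-4.44,"rz":-0.03}
{"x":74.1,"y":-0.1,"z":45.7,"rx":-0.02,"ry":-6.67,"rz":-0.03}
{"x":86.5,"y":-0.1,"z":58.5,"rx":-0.02,"ry":-8.90,"rz":-0.03}
{"x":97.6,"y":-0.1,"z":72.3,"rx":-0.02,"ry":-11.12,"rz":-0.03}
{"x":107.2,"y":-0.1,"z":87.0,"rx":-0.02,"ry":-13.35,"rz":-0.03}
{"x":115.4,"y":-0.1,"z":102.6,"rx":-0.02,"ry":-15.58,"rz":-0.02}
{"x":122.1,"y":-0.1,"z":118.7,"rx":-0.02,"ry":-17.81,"rz":-0.02}
{"x":127.1,"y":-0.1,"z":135.4,"rx":-0.02,"ry":-20.04,"rz":-0.02}
```

>>> arm_command(
  series=[
    {"x": 7.7, "y": 0, "z": 2.8, "rx": 0, "ry": 0, "rz": 0},
    {"x": 15.3, "y": 0, "z": 6, "rx": 0, "ry": 0, "rz": 0},
    {"x": 22.7, "y": 0, "z": 9.5, "rx": 0, "ry": 0, "rz": 0},
    {"x": 30, "y": 0, "z": 13.5, "rx": 0, "ry": 0, "rz": 0},
    {"x": 38, "y": 0, "z": 18, "rx": 0, "ry": -1.1, "rz": 0},
    {"x": 45.5, "y": 0, "z": 22.5, "rx": 0, "ry": -2.2, "rz": 0},
    {"x": 53, "y": 0, "z": 27.5, "rx": 0, "ry": -3.3, "rz": 0},
    {"x": 60.3, "y": 0, "z": 32.8, "rx": 0, "ry": -4.4, "rz": 0},
    {"x": 67.4, "y": 0, "z": 38.5, "rx": 0, "ry": -5.6, "rz": 0},
    {"x": 74, "y": 0, "z": 44.4, "rx": 0, "ry": -6.7, "rz": 0},
  ],
)

```text
time: 17.5
tool_pos: [0.474, -0.0938, 0.256]
tool_rot: [-3.141, 0.114, -3.052]
contact_force: [-3.4, -0.9, 3.1]
opening: 0.0236
grip_force: 20.0
```

```bash
python3 - <<'E'
from h import *
s=observe();print(s['tool_pos'],s['tool_rot'],s['contact_force'],s['opening'],s['qpos'])
arc([.6,.55,.5,.45,.4,.35,.3,.25,.2,.15,.1,.05,0,-.03],lambda t:.35*np.clip(1-t/.9,0,1),0)
E
```

```text
[ 0.47399358 -0.09377607  0.25604151] [-3.1412942   0.11441375 -3.0518748 ] [-3.4058561  -0.87735837  3.0657589 ] 0.023625574209947493 [-0.38146369  0.25333978  1.76431179  0.06044731  1.02258162 -2.07085378]
{"x":-1.1,"y":-0.1,"z":0.4,"rx":-0.02,"ry":-0.13,"rz":-0.02}
{"x":5.9,"y":-0.1,"z":5.9,"rx":-0.02,"ry":-1.24,"rz":-0.02}
{"x":12.7,"y":-0.1,"z":11.6,"rx":-0.02,"ry":-2.36,"rz":-0.02}
{"x":19.1,"y":-0.1,"z":17.7,"rx":-0.02,"ry":-3.47,"rz":-0.02}
{"x":25.3,"y":-0.1,"z":24.1,"rx":-0.02,"ry":-4.59,"rz":-0.02}
{"x":31.1,"y":-0.1,"z":30.7,"rx":-0.02,"ry":-5.70,"rz":-0.02}
{"x":36.6,"y":-0.1,"z":37.6,"rx":-0.02,"ry":-6.81,"rz":-0.01}
{"x":41.7,"y":-0.1,"z":44.8,"rx":-0.02,"ry":-7.93,"rz":-0.01}
{"x":46.5,"y":-0.1,"z":52.1,"rx":-0.02,"ry":-9.04,"rz":-0.01}
{"x":50.9,"y":-0.1,"z":59.7,"rx":-0.02,"ry":-10.16,"rz":-0.01}
{"x":54.9,"y":-0.1,"z":67.4,"rx":-0.02,"ry":-11.27,"rz":-0.01}
{"x":58.6,"y":-0.1,"z":75.3,"rx":-0.02,"ry":-12.38,"rz":-0.01}
{"x":61.8,"y":-0.1,"z":83.4,"rx":-0.02,"ry":-13.50,"rz":-0.01}
{"x":63.1,"y":-0.1,"z":88.1,"rx":-0.02,"ry":-13.50,"rz":-0.01}
```

>>> arm_command(
  series=[
    {"x": 6.5, "y": 0, "z": 5.5, "rx": 0, "ry": -1.1, "rz": 0},
    {"x": 13.2, "y": 0, "z": 11.3, "rx": 0, "ry": -2.2, "rz": 0},
    {"x": 19.6, "y": 0, "z": 17.4, "rx": 0, "ry": -3.3, "rz": 0},
    {"x": 25.7, "y": 0, "z": 23.8, "rx": 0, "ry": -4.4, "rz": 0},
    {"x": 31.5, "y": 0, "z": 30.5, "rx": 0, "ry": -5.6, "rz": 0},
    {"x": 36.9, "y": 0, "z": 37.4, "rx": 0, "ry": -6.7, "rz": 0},
    {"x": 42, "y": 0, "z": 44.6, "rx": 0, "ry": -7.8, "rz": 0},
    {"x": 46.7, "y": 0, "z": 52, "rx": 0, "ry": -9, "rz": 0},
  ],
)

```text
time: 18.3
tool_pos: [0.4333, -0.0975, 0.1982]
tool_rot: [-3.141, 0.27, -3.051]
contact_force: [-6.2, -3.5, 2.4]
opening: 0.0235
grip_force: 20.0
```

```bash
python3 - <<'E'
from h import *
s=observe();print(s['tool_pos'],s['tool_rot'],s['contact_force'],s['opening'],s['qpos'])
arc([.2,.15,.1,.05,0,-.03],lambda t:.35*np.clip(1-t/.9,0,1),0)
E
```

```text
[ 0.43326517 -0.09746387  0.19816357] [-3.14123549  0.26970971 -3.05104919] [-6.21299818 -3.48657533  2.3524966 ] 0.023479415276903746 [-0.47744998  0.21486028  2.03970477  0.23209899  0.67108031 -2.30522955]
{"x":-0.9,"y":-0.1,"z":-0.6,"rx":-0.01,"ry":-0.14,"rz":0.03}
{"x":4.7,"y":-0.1,"z":6.2,"rx":-0.01,"ry":-1.26,"rz":0.03}
{"x":9.9,"y":-0.0,"z":13.2,"rx":-0.01,"ry":-2.37,"rz":0.03}
{"x":14.7,"y":-0.0,"z":20.5,"rx":-0.01,"ry":-3.49,"rz":0.03}
{"x":19.1,"y":-0.0,"z":27.9,"rx":-0.01,"ry":-4.60,"rz":0.03}
{"x":21.1,"y":-0.0,"z":32.4,"rx":-0.01,"ry":-4.60,"rz":0.03}
```

>>> arm_command(
  series=[
    {"x": 3, "y": 0, "z": 3, "rx": 0, "ry": -0.5, "rz": 0},
    {"x": 5.5, "y": 0, "z": 6.3, "rx": 0, "ry": -1.1, "rz": 0},
    {"x": 8.2, "y": 0, "z": 9.7, "rx": 0, "ry": -1.7, "rz": 0},
    {"x": 10.7, "y": 0, "z": 13.2, "rx": 0, "ry": -2.3, "rz": 0},
    {"x": 13, "y": 0, "z": 16.6, "rx": 0, "ry": -2.9, "rz": 0},
    {"x": 15.3, "y": 0, "z": 20.2, "rx": 0, "ry": -3.4, "rz": 0},
    {"x": 16.3, "y": 0, "z": 21.8, "rx": 0, "ry": -3.6, "rz": 0},
  ],
)

```text
time: 19.0
tool_pos: [0.4239, -0.0983, 0.1727]
tool_rot: [3.142, 0.333, -3.052]
contact_force: [-8.2, -6.3, 1.6]
opening: 0.0238
grip_force: 20.0
```

```bash
python3 - <<'E'
from h import *
s=observe();print(s['tool_pos'],s['tool_rot'],s['contact_force'],s['opening'],s['qpos'])
arc([.05,.04,.03,.02,.01,0,-.03],lambda t:.35*np.clip(1-t/.9,0,1),0)
E
```

```text
[ 0.42391429 -0.09829639  0.17269723] [ 3.14150444  0.33281618 -3.0516372 ] [-8.21930148 -6.26152582  1.5932266 ] 0.02376854943810461 [-0.51529606  0.23384192  2.13349895  0.37765537  0.52857573 -2.47995279]
{"x":-1.2,"y":-0.1,"z":-1.5,"rx":0.00,"ry":0.13,"rz":-0.00}
{"x":-0.2,"y":-0.1,"z":-0.1,"rx":0.00,"ry":-0.09,"rz":-0.00}
{"x":0.8,"y":-0.1,"z":1.3,"rx":0.00,"ry":-0.32,"rz":-0.00}
{"x":1.7,"y":-0.1,"z":2.8,"rx":0.00,"ry":-0.54,"rz":-0.00}
{"x":2.7,"y":-0.1,"z":4.2,"rx":0.00,"ry":-0.76,"rz":-0.00}
{"x":3.7,"y":-0.1,"z":5.7,"rx":0.00,"ry":-0.98,"rz":-0.00}
{"x":5.9,"y":-0.1,"z":10.0,"rx":0.00,"ry":-0.98,"rz":-0.00}
```

>>> arm_command(
  series=[
    {"x": 1, "y": -0.5, "z": 1.2, "rx": 0, "ry": 0, "rz": 0},
    {"x": 1.8, "y": -1, "z": 2.4, "rx": 0, "ry": 0, "rz": 0},
    {"x": 2.5, "y": -1, "z": 3.5, "rx": 0, "ry": 0, "rz": 0},
    {"x": 2.9, "y": -1, "z": 4.2, "rx": 0, "ry": 0, "rz": 0},
    {"x": 2.9, "y": -1, "z": 4.2, "rx": 0, "ry": 0, "rz": 0},
  ],
)

```text
time: 19.5
tool_pos: [0.423, -0.0985, 0.1678]
tool_rot: [3.14, 0.333, -3.052]
contact_force: [-5.3, -1.6, -0.2]
opening: 0.024
grip_force: 20.0
```

>>> arm_command(
  series=[
    {"x": 0.4, "y": 0, "z": 0.6, "rx": 0, "ry": 0, "rz": 0},
    {"x": 0.8, "y": 0, "z": 1.2, "rx": 0, "ry": 0, "rz": 0},
    {"x": 1.1, "y": 0, "z": 1.7, "rx": 0, "ry": 0, "rz": 0},
    {"x": 1.1, "y": 0, "z": 1.7, "rx": 0, "ry": 0, "rz": 0},
  ],
)

```text
time: 19.9
tool_pos: [0.4227, -0.0985, 0.166]
tool_rot: [3.14, 0.333, -3.052]
contact_force: [-5.1, -0.3, -0.3]
opening: 0.0239
grip_force: 20.0
```

>>> arm_command(
  series=[
    {"x": 0.4, "y": 0, "z": 0.6, "rx": 0, "ry": 0, "rz": 0},
    {"x": 0.7, "y": 0, "z": 1.2, "rx": 0, "ry": 0, "rz": 0},
    {"x": 1, "y": 0, "z": 1.8, "rx": 0, "ry": 0, "rz": 0},
    {"x": 1, "y": 0, "z": 1.8, "rx": 0, "ry": 0, "rz": 0},
  ],
)

```text
time: 20.3
tool_pos: [0.4224, -0.0986, 0.164]
tool_rot: [3.14, 0.333, -3.052]
contact_force: [-5.0, -0.9, -0.2]
opening: 0.0235
grip_force: 20.0
```

```bash
python3 - <<'E'
from h import *
for n in('side',):
    p=read_camera(n);cv2.imwrite('pics/s5.png',cv2.resize(p['pixels'][50:210,230:410],None,fx=4,fy=3.7,interpolation=cv2.INTER_CUBIC));names(p,['hood_grip'],mark_of)
s=observe();R=Ro.from_euler('xyz',s['tool_rot']);g=np.array(s['tool_pos'])+R.apply([0,0,.047]);print('grasp',g,s['contact_force'],'closed',place(HG[:2],YAW,[-.162,0,.122]))
E
```

```text
hood_grip call [ 0.4345 -0.1     0.1229] 0.87 {}
grasp [ 0.43770465 -0.09709757  0.11955318] [-5.69087779 -0.99060861  0.09181905] closed [[ 0.43835566 -0.09706032  0.122     ]]
```

View pics/s5.png

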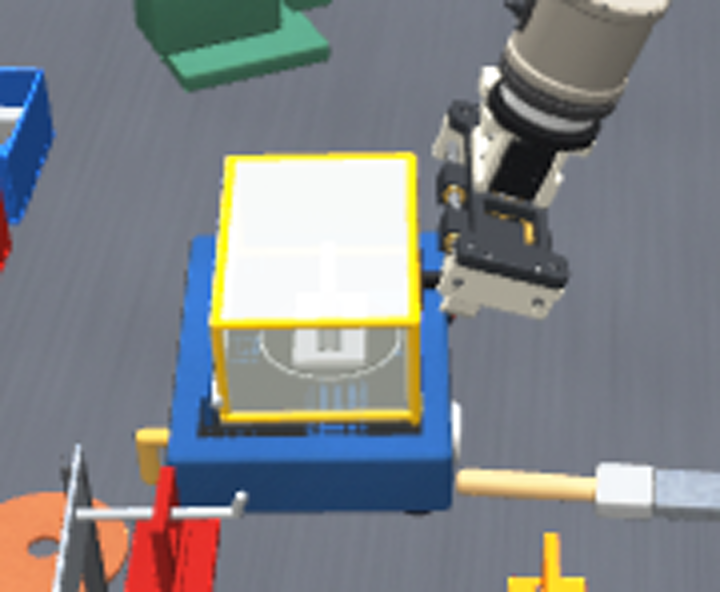

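The side view shows the hood almost down over the standing tee, which is at crop (330,345). I'll keep going in small steps until the stop pushes back.

>>> arm_command(
  series=[
    {"x": 0.4, "y": 0, "z": 0.6, "rx": 0, "ry": 0, "rz": 0},
    {"x": 0.7, "y": 0, "z": 1.2, "rx": 0, "ry": 0, "rz": 0},
    {"x": 1, "y": 0, "z": 1.8, "rx": 0, "ry": 0, "rz": 0},
    {"x": 1, "y": 0, "z": 1.8, "rx": 0, "ry": 0, "rz": 0},
  ],
)

```text
time: 20.8
tool_pos: [0.4225, -0.0986, 0.1636]
tool_rot: [3.141, 0.336, -3.051]
contact_force: [-15.3, 0.8, 22.3]
opening: 0.0239
grip_force: 20.0
```

>>> arm_command(
  series=[
    {"x": 0.4, "y": 0, "z": 0.6, "rx": 0, "ry": 0, "rz": 0},
    {"x": 0.7, "y": 0, "z": 1.2, "rx": 0, "ry": 0, "rz": 0},
    {"x": 0.7, "y": 0, "z": 1.2, "rx": 0, "ry": 0, "rz": 0},
  ],
)

```text
time: 21.1
tool_pos: [0.4227, -0.0986, 0.1629]
tool_rot: [3.141, 0.337, -3.051]
contact_force: [-15.0, 3.7, 28.3]
opening: 0.0237
grip_force: 20.0
```

The stop is reached. I'll relax the push, then open.

>>> arm_command(
  series=[
    {"x": -0.5, "y": 0, "z": -1, "rx": 0, "ry": 0, "rz": 0},
    {"x": -0.8, "y": 0, "z": -1.8, "rx": 0, "ry": 0, "rz": 0},
    {"x": -0.8, "y": 0, "z": -1.8, "rx": 0, "ry": 0, "rz": 0},
  ],
)

```text
time: 21.4
tool_pos: [0.4228, -0.0986, 0.1631]
tool_rot: [3.14, 0.335, -3.052]
contact_force: [-6.6, 3.3, 7.5]
opening: 0.024
grip_force: 20.0
```

>>> arm_command(
  series=[
    {"x": 0, "y": 0, "z": 0, "rx": 0, "ry": 0, "rz": 0},
    {"x": 0, "y": 0, "z": 0, "rx": 0, "ry": 0, "rz": 0},
    {"x": 0, "y": 0, "z": 0, "rx": 0, "ry": 0, "rz": 0},
    {"x": 0, "y": 0, "z": 0, "rx": 0, "ry": 0, "rz": 0},
    {"x": 0, "y": 0, "z": 0, "rx": 0, "ry": 0, "rz": 0},
  ],
  hand=60,
)

```text
time: 21.9
tool_pos: [0.424, -0.0995, 0.1634]
tool_rot: [-3.141, 0.337, -3.052]
contact_force: [-0.9, 0.1, -0.2]
opening: 0.0581
grip_force: 0.0
```

>>> arm_command(
  series=[
    {"x": 0, "y": 0, "z": -8, "rx": 0, "ry": 0, "rz": 0},
    {"x": 0, "y": 0, "z": -20, "rx": 0, "ry": 0, "rz": 0},
    {"x": 0, "y": 0, "z": -36, "rx": 0, "ry": 0, "rz": 0},
    {"x": 0, "y": 0, "z": -55, "rx": 0, "ry": 0, "rz": 0},
    {"x": 0, "y": 0, "z": -75, "rx": 0, "ry": 0, "rz": 0},
    {"x": 0, "y": 0, "z": -95, "rx": 0, "ry": 0, "rz": 0},
    {"x": 0, "y": 0, "z": -108, "rx": 0, "ry": 0, "rz": 0},
    {"x": 0, "y": 0, "z": -112, "rx": 0, "ry": 0, "rz": 0},
    {"x": 0, "y": 0, "z": -112, "rx": 0, "ry": 0, "rz": 0},
  ],
)

```text
time: 22.8
tool_pos: [0.387, -0.1028, 0.2698]
tool_rot: [-3.14, 0.338, -3.052]
contact_force: [0.4, -0.2, -0.2]
opening: 0.06
grip_force: 0.0
```

```bash
python3 - <<'E'
from h import *
p=read_camera('side');cv2.imwrite('pics/s6.png',cv2.resize(p['pixels'][50:290,200:400],None,fx=3,fy=2.5,interpolation=cv2.INTER_CUBIC));names(p,['hood_grip','tee','tee_red','disc'],mark_of)
q=read_camera('top');names(q,['hood_grip'],mark_of)
s=observe();print(s['tool_pos'],s['contact_force'],s['qvel'].round(3) if hasattr(s['qvel'],'round') else s['qvel'])
E
```

```text
hood_grip call [ 0.4382 -0.0974  0.125 ] 0.85 {}
tee call [0.3675 0.1272 0.0011] 0.93 {}
tee call [0.4961 0.4997 0.    ] 0.84 {}
tee call [0.6748 0.5308 0.001 ] 0.58 {}
tee_red call [0.5892 0.2076 0.1191] 0.69 {}
tee_red call [ 5.651e-01  2.748e-01 -3.000e-04] 0.37 {}
tee_red call [ 0.439  -0.0986  0.124 ] 0.32 {}
disc call [0.7104 0.0882 0.0028] 0.66 {}
hood_grip call [ 0.4406 -0.0977  0.1246] 0.95 {}
[ 0.38703079 -0.10255538  0.2686599 ] [ 0.21519918 -0.2457303  -0.51607803] [-0.001 -0.003 -0.001 -0.001  0.002 -0.   ]
```

View pics/s6.png

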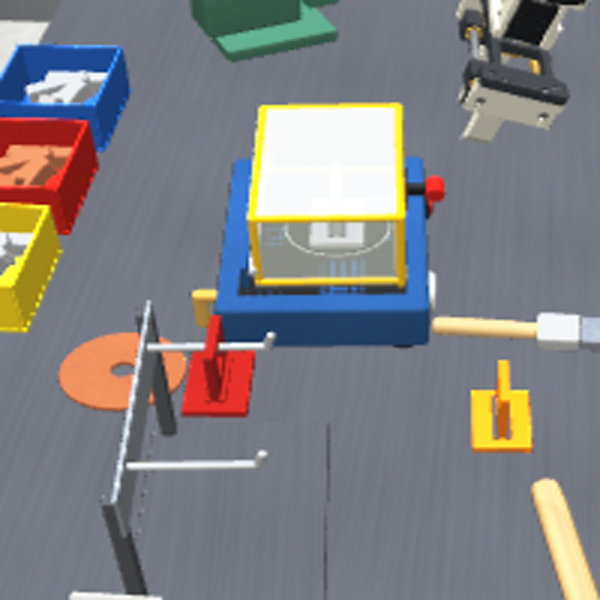

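The hood is shut over the tee, which stands in the ring at crop (338,235). The red tee is still on its hook, the disc is where it was, and the gripper is clear.

```bash
python3 -c "
from cell import *
print(hand_in())"
```

```text
the job is handed in; nothing more can be done
None
```

The bare-metal tee stands upright in the middle of the pad with the hood lowered gently onto its stop over it. The red tee and the grinding disc were not moved, and the job is handed in at about 23 s on the robot's clock (no verdict was returned).

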